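# Fit the battery cover on the kitchen radio

### The arm

A 6-joint arm with a two-finger parallel gripper is mounted at the origin on a cart in front of the work surface, level with it; the furniture and walls round the work are solid. World frame = base frame: x ahead of the robot, y to its left, z up, the work surface at z = 0. Lengths are in m, angles in rad, forces in N, time in s.
With the tool pointing down it reaches from about 0.25 to 0.8 m from the base axis. Payload 8.5 kg.
Tool frame: the origin (TCP) lies at the very end of the fingers, on their centre line; the grasp point (between the pads) lies 19 mm behind it; z points along the fingers, y is the direction in which the jaws open and shut (so a half turn about z gives the same grasp; the last joint's range is limited). The gripper opens to 85 mm and grips with 20 to 120 N. Pads are 22 mm wide; open, the fingers measure 114 mm over their backs; the gripper's body (76 mm by 85 mm) begins 54 mm behind the grasp point. The pads swing forward as they close: fully open they stand 13 mm farther back than shut.
Start: joints at [1.135, 0.238, -0.013, 1.319, 0, 1.571], TCP at [0.222, 0.476, 0.231] pointing down, gripper open.
Joint ranges: [-2.66, 2.66], [-1.03, 1.9], [-1.14, 1.46], [-1.82, 2.27], [-1.45, 1.34], [-3.14, 3.14]. Speed limits (rad/s): [2.22, 2.22, 2.79, 3.14, 3.14, 3.14].

### API

Orientations are given as [roll, pitch, yaw] about the fixed x, y, z axes, in that order (R = Rz(yaw) Ry(pitch) Rx(roll)).
In Python, from rig import * gives the robot as it stands. Calls block until the motion is done:
- move_pose(position, orientation): joint-space move of the TCP to a pose.
- move_straight(position, rotation=None, feed=0.15): straight line of the TCP; rotation=None keeps the orientation; feed is the mean speed in m/s.
- move_joints(angles): joint-space move.
- grip(opening): finger opening in m; the grip force is fixed at half the most; returns when the fingers have stopped.
- hold(seconds).
- inverse_kinematics(position, orientation): joint angles nearest the present ones, or None.
- snapshot(name): name is "scene" or "side" or "wrist"; returns a dict with "color" (480x640x3 uint8, red, green, blue), "camera_matrix" (3x3 intrinsics, pixels), "rvec" (rotation vector, rad) and "tvec" (3), from world to camera coordinates, as OpenCV has them. Camera axes: x right, y down, z forward; pixel columns grow to the right and rows downward; lengths in m; the calibration is good to about 2 mm. The wrist camera is an equidistant fisheye: a pixel r from the principal point sees the ray r / f radians off the axis. A picture is of the moment at which its call begins. There is no depth.
A pose or a line that the arm cannot do raises IKError and nothing moves.
- job_done(): hands the job in, once; it reports no verdict.
Readings, each from a call of its own:
- read_time(): time.
- read_joints(): joint angles.
- read_qvel(): joint speeds.
- read_tau(): joint torques, N m.
- read_eef_pos(): TCP position.
- read_ee_rot(): TCP orientation.
- read_wrist_force(): force on the tool from outside, world axes, zero at the start.
- read_torque(): the same for the moment, N m.
- read_gripper_width(): finger opening in m.
Only numpy, scipy, OpenCV 4.12 (cv2) and the standard library are available. Lean on these libraries where they do the work, as an engineer would, in place of code of your own. Each camera call takes 0.05 s, during which the arm holds its last target.

### The job

Put the loose grey battery cover back on the radio that lies face down on the table: with the cover tilted, feel along under the bridge for the gap between the two hidden stops and hook the cover's front lip into it, then pivot it down and press it until the orange catch snaps over its rear edge and it sits flat and fully home. Do not force it, leave the radio lying flat on the table, and leave the other things where they stand.

Things in the scene. Friction and masses are not known exactly. Their poses are not given: they have to be found in the camera images.
- radio: white table radio, 140 x 200 x 43.5 mm, loose, 1.1 to 1.7 kg, lying on its face, back up. Origin: centre of its underside; z up, x from the slot to the catch. Open battery bay in its back: x -47 to +46.5, y -50 to +50 mm; cells in it, tops 27 mm up. Along both sides of the bay a ledge, 39 mm up, |y| over 20 mm, carries the shut cover's plate. Aerial, 5 mm high, along x = 62 mm
- slot (a point): lower inner edge of the bridge, mid-width: x -47, y 0, z 40.5 mm in the radio's frame; axes as the radio's. The 3 mm thick bridge (x -60 to -47, top 43.5 mm) roofs the slot. Hidden in it are two stops, faces at x -48, with a gap 18 mm wide in y for the lip, 12 mm deep; the gap's middle lies anywhere from y -9 to +9 mm and no reading tells where: feel for it, the stops stay put
- catch_nose (a point): nose tip of the orange sprung catch at the bay's +x end, at rest x 41.5, y 0, z 44 mm in the radio's frame; 20 mm wide in y, top 54 mm up. From the nose its ramp rises away from the bay, 35 degrees off the vertical. The cover's rear edge, pressed down the ramp, drives the catch back until it snaps over the edge: about 5 to 12 N on the thumb mark
- catch (a joint): travel of the catch away from the bay, m: 0 at rest, at most 0.008; grows while the cover is pressed past it and springs back to within 1 mm of 0 at the snap
- cover: grey battery cover, loose, 36 to 63 g, lies right way up. Origin: on the table under the plate's middle as it lies; z up out of its top, x from front lip to rear edge. In mm: plate x -45 to 45, y -34 to 34, z 3 to 6; lip x -54 to -25, y -7 to 7, z 0 to 3; pad below, x 8 to 32, y -6 to 6, z 0 to 3. Shut, its origin is about x -2, z 36 mm, y up to 12 either way, in the radio's frame
- cover_rib (a point): centre of the cover's orange finger rib, the place to grip: 34 mm long in x, 12 wide in y, 14 high above the plate; in the cover's frame x -22 to 12, z 6 to 20 mm, this point x -5, y 0, z 13 mm; axes as the cover's
- cover_lip (a point): upper front edge of the cover's lip, mid-width: x -54, y 0, z 3 mm in the cover's frame, axes as the cover's. Shut, it lies under the bridge, at x about -56, z 39 mm in the radio's frame
- cover_rear (a point): upper rear edge of the cover's plate, mid-width: x 45, y 0, z 6 mm in the cover's frame, axes as the cover's. Shut, it lies under the catch, at x about 43, z 42 mm in the radio's frame
- cover_press (a point): thumb mark (three dark lines) on the flat plate between rib and rear edge, to press the cover down on: x 27, y 0, z 6 mm in the cover's frame, axes as the cover's
- fruit_basket: round black wire basket of fruit, 256 mm wide, 168 high, loose; bystander; origin: centre of its underside
- mug: white mug with a handle, 95 mm high, loose; bystander; origin: centre of its underside
- pepper_mill: wooden mill, 58 mm wide, 145 high, loose; bystander; origin: centre of its underside
- salt_shaker: glass shaker with a grey top, 44 mm wide, 90 high, loose; bystander; origin: centre of its underside
- spice_jar: square glass spice jar with a grey cap, 46 mm wide, 96 high, loose; bystander; origin: centre of its underside
- kitchen_timer: cream wind-up timer, 58 mm wide, 42 high, loose; bystander; origin: centre of its underside
- ramekin: small cream dish, 66 mm wide, 34 high, loose; bystander; origin: centre of its underside
Not all that is in view belongs to the job. There is more than one size of the cover; the one meant has the size given above.

How it is judged:
By the outcome, as a careful person would: the job done as asked, in the order asked, and still so for the second after the job is handed in, with the robot touching nothing.
It also fails if it takes over 67 s, if anything falls off the work surface, if the arm or the gripper's body presses on something with over 40 N, if the wrist force passes 120 N, or if a joint passes its speed limit or range.

## Working session

There is one attempt and no reset: what is moved stays moved. The work goes in short steps, each a Python script; the robot and the scene stay as the last script left them, time stands still between calls to the robot, and variables do not carry over. Pictures are saved under pics/ and viewed, and the job is handed in when it is done.

```bash
ls; mkdir -p pics; python3 - <<'E'
from rig import *
import cv2
for n in ["scene","side","wrist"]:
    s=snapshot(n); cv2.imwrite(f"pics/{n}0.png",s["color"][:,:,::-1])
    print(n,s["camera_matrix"].tolist(),s["rvec"],s["tvec"])
print(read_time(),read_ee_rot(),read_wrist_force(),read_gripper_width())
E
```

```text
pics
scene [[435.61492153440975, 0.0, 322.9794067303859], [0.0, 435.61492153440975, 242.87512755568147], [0.0, 0.0, 1.0]] [ 1.11385078 -2.42570702  0.95793042] [0.3631052  0.35648526 0.59900558]
side [[519.9091323349132, 0.0, 317.3303781351391], [0.0, 519.9091323349132, 240.9830443600495], [0.0, 0.0, 1.0]] [ 0.63009326 -2.90424111  0.68436787] [0.49076586 0.24188046 1.05929081]
wrist [[371.64829954431775, 0.0, 323.1729013862416], [0.0, 371.64829954431775, 237.05582971888202], [0.0, 0.0, 1.0]] [-2.42984046 -1.54922151 -0.23021644] [-0.5261863  -0.0384812   0.37837275]
0.15 [-3.14046657e+00 -4.46229318e-06  2.70581938e+00] [-0.6879244  -0.57980659 -0.21351881] 0.08538395111667292
```

View pics/scene0.png

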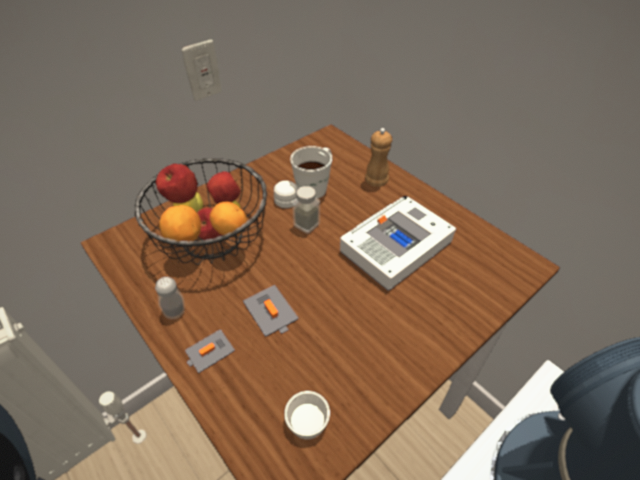

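View pics/side0.png

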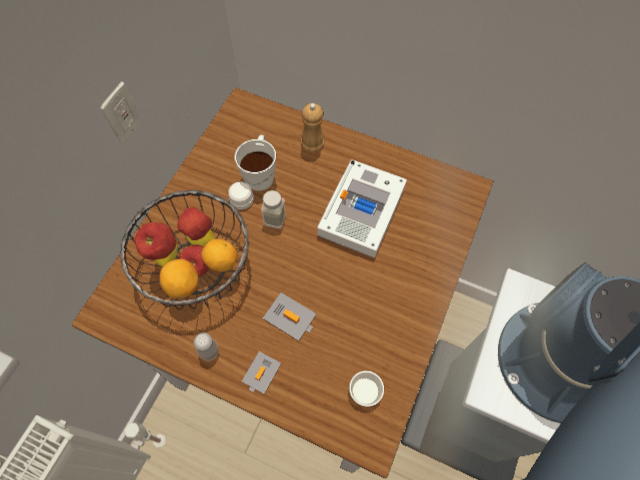

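View pics/wrist0.png

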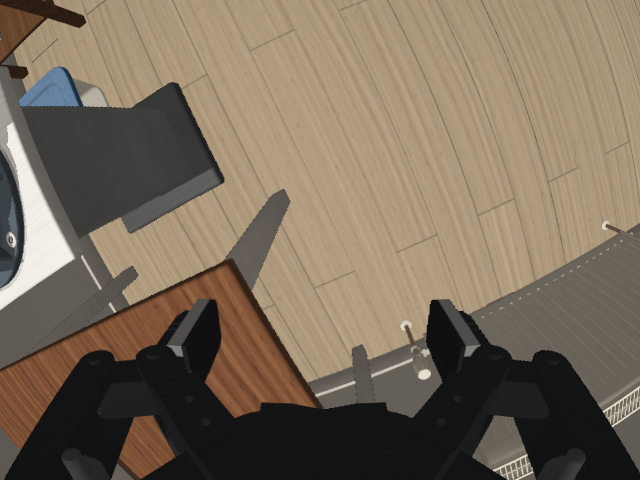

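The larger cover is at side (290,316) with its lip at (310,328), and the small decoy is at (262,372). The radio is at (363,208), with its catch at (344,195). I'll zoom in on these.

```bash
cat > h.py <<'E'
import numpy as np, cv2
def ray(s,uv):
    K=s["camera_matrix"];R=cv2.Rodrigues(s["rvec"])[0];t=np.asarray(s["tvec"]).ravel()
    d=np.linalg.inv(K)@np.array([uv[0],uv[1],1.]);return -R.T@t,R.T@d
def onz(s,uv,z):
    c,d=ray(s,uv);return (c+d*(z-c[2])/d[2])
def proj(s,P):
    return cv2.projectPoints(np.atleast_2d(np.array(P,float)),s["rvec"],s["tvec"],s["camera_matrix"],None)[0][:,0]
E
python3 - <<'E'
import cv2,numpy as np
a=cv2.imread("pics/side0.png");b=cv2.imread("pics/scene0.png")
def crop(im,x,y,w,h,f): return cv2.resize(im[y:y+h,x:x+w],None,fx=f,fy=f,interpolation=cv2.INTER_CUBIC)
cv2.imwrite("pics/c1.png",np.hstack([crop(a,255,285,70,60,5),crop(a,310,150,105,60*105//70,350/105)[:300]]))
cv2.imwrite("pics/c2.png",crop(a,310,155,110,105,5.5))
cv2.imwrite("pics/c3.png",crop(b,330,190,130,100,5.5))
cv2.imwrite("pics/c4.png",crop(b,235,275,75,65,7))
E
```

```text
(no output)
```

View pics/c1.png

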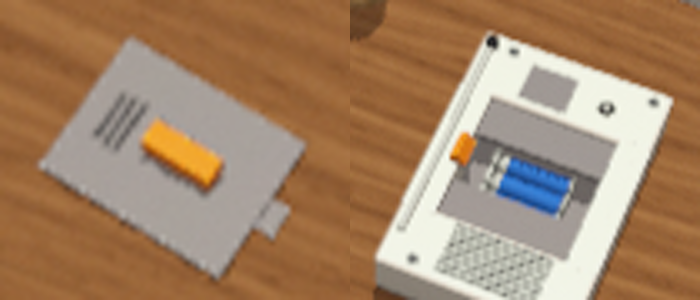

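View pics/c2.png

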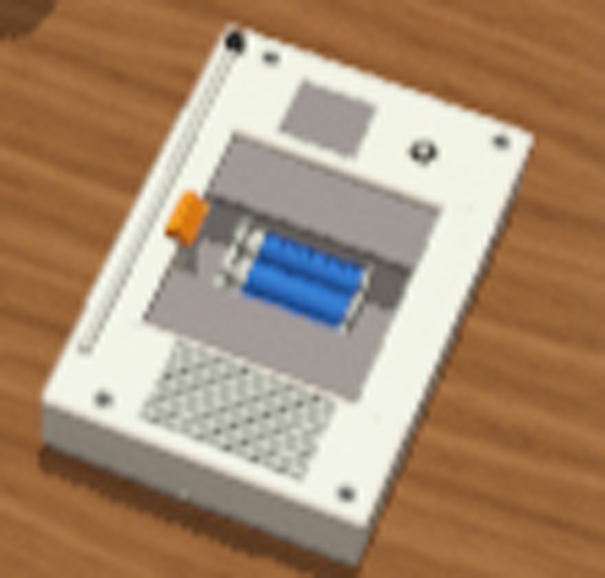

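View pics/c3.png

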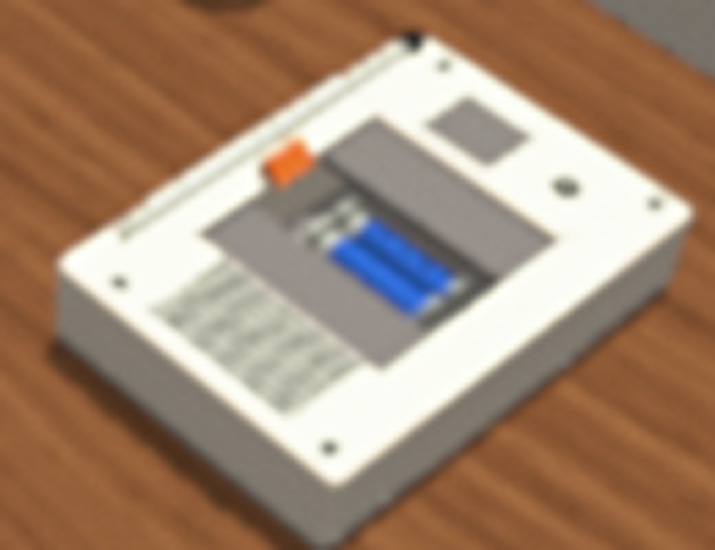

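View pics/c4.png

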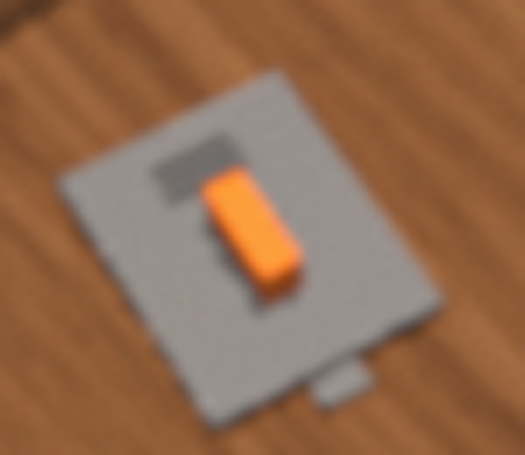

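```bash
cat > fit.py <<'E'
import numpy as np,cv2
from h import *
from rig import *
def fit2(obj,w):
    obj=np.array(obj,float);w=np.array(w)[:,:2]
    a=obj-obj.mean(0);b=w-w.mean(0)
    th=np.arctan2((a[:,0]*b[:,1]-a[:,1]*b[:,0]).sum(),(a*b).sum())
    R=np.array([[np.cos(th),-np.sin(th)],[np.sin(th),np.cos(th)]])
    t=w.mean(0)-R@obj.mean(0);res=w-(obj@R.T+t)
    return th,t,res
E
python3 - <<'E'
from fit import *
S={n:snapshot(n) for n in ["side","scene"]}
def full(p,off,f): return [((u+.5)/f-.5+off[0],(v+.5)/f-.5+off[1]) for u,v in p]
C=[(.045,.034),(-.045,.034),(-.045,-.034),(.045,-.034)]
# order by image: set after
def go(n,name,obj,px,z):
    best=None
    for mir in [px,px[::-1]]:
      for k in range(4):
        q=mir[k:]+mir[:k]
        w=[onz(S[n],u,z) for u in q]; th,t,r=fit2(obj,w)
        e=np.abs(r).max()
        print(n,name,k,round(np.degrees(th),2),t.round(4),round(e*1e3,1)) if e<.008 else 0
go("side","cover",C,full([(130,38),(305,148),(218,278),(40,165)],(255,285),5),.006)
go("scene","cover",C,full([(277,70),(442,300),(212,427),(60,180)],(235,275),7),.006)
T=[(.07,.1),(-.07,.1),(-.07,-.1),(.07,-.1)]
B=[(.0465,.05),(-.047,.05),(-.047,-.05),(.0465,-.05)]
go("side","radio",T,full([(225,25),(533,138),(365,525),(43,403)],(310,155),5.5),.0435)
go("side","bay",B,full([(240,133),(440,208),(358,402),(145,322)],(310,155),5.5),.0435)
go("scene","radio",T,full([(413,30),(694,213),(338,487),(58,262)],(330,190),5.5),.0435)
go("scene","bay",B,full([(377,118),(556,240),(381,368),(203,235)],(330,190),5.5),.0435)
for n,p,o,f in [("side",(272,218),(255,285),5),("scene",(345,385),(235,275),7)]:
    print("lip",onz(S[n],full([p],o,f)[0],.003))
for n,p,o,f in [("side",(187,219),(310,155),5.5),("scene",(288,163),(330,190),5.5)]:
    print("catch",onz(S[n],full([p],o,f)[0],.05))
# other objects approximate
for nm,u in dict(ramekin=(366,398),salt=(207,355),jar=(275,222),mill=(312,145),timer=(240,200)).items(): print(nm,onz(S["side"],u,0.0).round(3))
E
```

```text
side cover 0 -8.32 [0.5381 0.145 ] 0.9
side cover 2 171.68 [0.5381 0.145 ] 0.9
scene cover 0 -7.67 [0.5392 0.1451] 0.8
scene cover 2 172.33 [0.5392 0.1451] 0.8
side radio 0 0.93 [ 0.4957 -0.1522] 1.7
side radio 2 -179.07 [ 0.4957 -0.1522] 1.7
side bay 0 0.73 [ 0.495  -0.1533] 2.0
side bay 1 90.73 [ 0.4948 -0.153 ] 5.3
side bay 2 -179.27 [ 0.4945 -0.1533] 2.0
side bay 3 -89.27 [ 0.4948 -0.1535] 5.3
scene radio 0 0.74 [ 0.4962 -0.1518] 1.8
scene radio 2 -179.26 [ 0.4962 -0.1518] 1.8
scene bay 0 0.72 [ 0.4966 -0.1519] 2.9
scene bay 1 90.73 [ 0.4964 -0.1517] 6.1
scene bay 2 -179.28 [ 0.4961 -0.1519] 2.9
scene bay 3 -89.27 [ 0.4964 -0.1522] 6.1
lip [0.48935145 0.15132255 0.003     ]
lip [0.48839226 0.15137904 0.003     ]
catch [ 0.54261504 -0.15086292  0.05      ]
catch [ 0.5418881 -0.149527   0.05     ]
ramekin [0.328 0.233 0.   ]
salt [0.655 0.288 0.   ]
jar [ 0.667 -0.046  0.   ]
mill [ 0.681 -0.28   0.   ]
timer [ 0.768 -0.065  0.   ]
```

```bash
cat >> h.py <<'E'
from scipy.spatial.transform import Rotation as Ro
RAD=(np.array([.4958,-.1525,0.]),np.radians(.8))
def rpy(R): return list(Ro.from_matrix(R).as_euler('xyz'))
def T_tool(p,yaw,th,g=(-.005,0,.0075)):
    "cover origin p (world), yaw, tilt th (rear up) -> tool pos, rpy"
    R=(Ro.from_euler('z',yaw)*Ro.from_euler('y',-th)).as_matrix()
    return list(np.asarray(p)+R@np.array(g)), rpy(R@np.diag([1,-1,-1.]))
def cov_from_lip(tip,th,yaw=None,rad=RAD,g=(-.005,0,.0075)):
    "lip tip (radio frame) + tilt -> tool pose"
    o,ry=rad; Rr=Ro.from_euler('z',ry).as_matrix()
    yaw=ry if yaw is None else yaw
    Rc=(Ro.from_euler('z',yaw)*Ro.from_euler('y',-th)).as_matrix()
    p=o+Rr@np.array(tip)-Rc@np.array([-.054,0,.003])
    return T_tool(p,yaw,th,g)
E
python3 - <<'E'
from h import *
from rig import *
s=snapshot("side")
print("basket",onz(s,(187,275),0).round(3),"small",onz(s,(262,372),0).round(3))
yw=np.radians(-8)
for p,th in [((.5386,.145,.15),0),((.5386,.145,0),0)]:
    q=T_tool(p,yw,th);print(q,inverse_kinematics(*q))
for th in (0,10,20,25):
  for y in(-.009,.009):
    q=cov_from_lip((-.047,y,.037),np.radians(th));print(th,np.round(q[0],3),np.round(q[1],3),inverse_kinematics(*q))
print(read_time(),[read_wrist_force().round(2).tolist() for _ in range(4)])
E
```

```text
basket [0.783 0.152 0.   ] small [0.538 0.272 0.   ]
([np.float64(0.5336486596562922), np.float64(0.14569586550480032), np.float64(0.1575)], [np.float64(3.141592653589793), np.float64(0.0), np.float64(-0.13962634015954634)]) [ 0.26652294  0.31986408 -0.091116    1.15981625  0.         -2.73544338]
([np.float64(0.5336486596562922), np.float64(0.14569586550480032), np.float64(0.0075000000000000015)], [np.float64(3.141592653589793), np.float64(0.0), np.float64(-0.13962634015954634)]) [ 0.26652294  0.45273154 -0.31354029  0.8045245   0.         -2.73544338]
0 [ 0.498 -0.161  0.041] [3.142 0.    0.014] [-0.31358769  0.37217639 -0.34388289  0.85473704  0.          2.81404233]
0 [ 0.498 -0.143  0.041] [3.142 0.    0.014] [-0.28067652  0.36421891 -0.35705037  0.84952704  0.          2.8469535 ]
10 [ 0.496 -0.161  0.05 ] [ 3.142 -0.175  0.014] [-0.35095824  0.26218478 -0.51128741  0.6340738   0.06201049  2.78174629]
10 [ 0.496 -0.143  0.05 ] [ 3.142 -0.175  0.014] [-0.3148498   0.25281422 -0.52536552  0.62725984  0.05610378  2.8174306 ]
20 [ 0.493 -0.162  0.058] [ 3.142 -0.349  0.014] [-0.39724446  0.17056069 -0.67978208  0.39843665  0.13714043  2.75269318]
20 [ 0.493 -0.144  0.058] [ 3.142 -0.349  0.014] [-0.3574235   0.15949287 -0.69536022  0.3889609   0.12444258  2.79076082]
25 [ 0.491 -0.162  0.062] [ 3.142 -0.436  0.014] [-0.42415908  0.13461444 -0.7646865   0.27194363  0.18026602  2.74006569]
25 [ 0.491 -0.144  0.062] [ 3.142 -0.436  0.014] [-0.38231668  0.12268735 -0.78128797  0.2605791   0.16385813  2.77913426]
0.3 [[0.1, 0.24, -0.25], [0.1, 0.24, -0.25], [0.1, 0.24, -0.25], [0.1, 0.24, -0.25]]
```

```bash
sed -i 's/np.diag(\[1,-1,-1.\])/np.diag([-1,1,-1.])/' h.py
python3 - <<'E'
from h import *
from rig import *
yw=np.radians(-8)
for th in (0,10,20,25):
    q=cov_from_lip((-.047,0,.037),np.radians(th));print(th,np.round(inverse_kinematics(*q),2))
q=T_tool((.5386,.145,.15),yw,0);print(np.round(inverse_kinematics(*q),2))
move_pose(*q)
grip(.045)
q=T_tool((.5386,.145,.05),yw,0); move_straight(q[0],feed=.15)
print(read_time(),read_eef_pos(),read_gripper_width(),read_wrist_force())
s=snapshot("wrist");cv2.imwrite("pics/w1.png",s["color"][:,:,::-1])
s=snapshot("side");cv2.imwrite("pics/s1.png",s["color"][:,:,::-1])
E
```

```text
0 [-0.3   0.37 -0.35  0.85  0.   -0.31]
10 [-0.33  0.26 -0.52  0.63  0.06 -0.34]
20 [-0.38  0.16 -0.69  0.39  0.13 -0.37]
25 [-0.4   0.13 -0.77  0.27  0.17 -0.38]
[ 0.27  0.32 -0.09  1.16  0.    0.41]
3.275 [0.53415293 0.14579354 0.0581619 ] 0.04489626022870157 [0.57314828 0.12558707 0.673898  ]
```

View pics/w1.png

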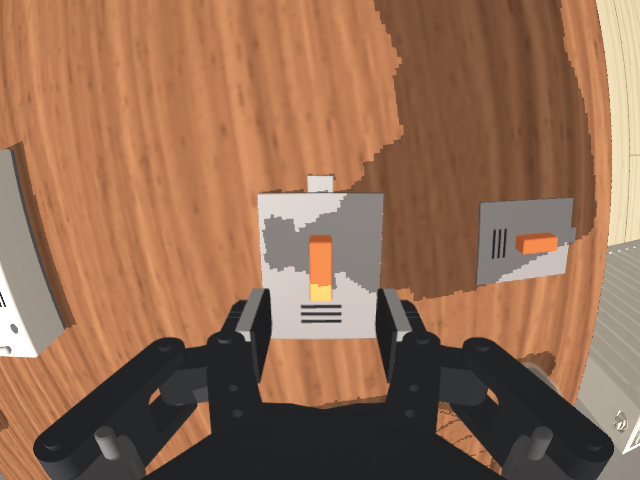

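View pics/s1.png

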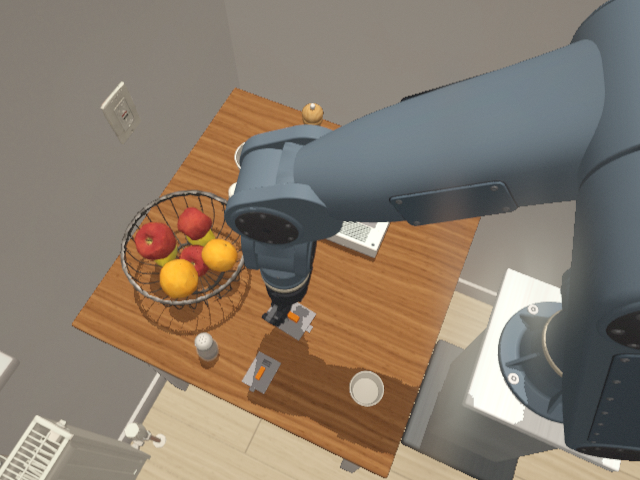

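The wrist view shows the cover aligned and centred between the fingers, with the rib at (320,268) and the lip at (320,184). I'll go down and grip it.

```bash
python3 - <<'E'
from h import *
from rig import *
yw=np.radians(-8)
q=T_tool((.5386,.145,0),yw,0,g=(-.005,0,.0078)); move_straight(q[0],feed=.08)
hold(.15);print(read_eef_pos(),read_wrist_force())
grip(.008)
print(read_time(),read_eef_pos(),read_gripper_width(),read_wrist_force())
p=np.array(q[0]);p[2]+=.11
move_straight(list(p),feed=.15)
hold(.2);print(read_time(),read_eef_pos(),read_wrist_force(),read_gripper_width())
s=snapshot("wrist");cv2.imwrite("pics/w2.png",s["color"][:,:,::-1])
E
```

```text
[0.53409061 0.14581911 0.00837905] [ 0.14481199 -0.12904059 -0.5184672 ]
4.7 [0.53382424 0.14572973 0.008204  ] 0.010235751624110638 [-1.44303282 -0.27829314  5.98787843]
5.7833 [0.53312004 0.14554498 0.1168482 ] [-0.07643219 -0.44105555 -1.29257329] 0.010132519300181716
```

View pics/w2.png

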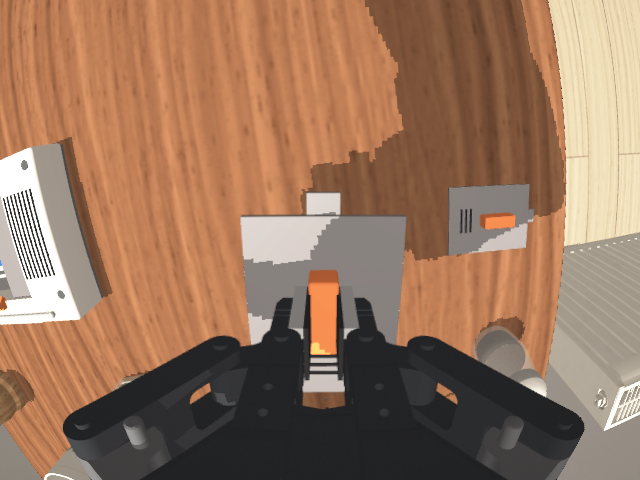

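```bash
cat >> h.py <<'E'
def fray(s,uv):
    K=s["camera_matrix"];R=cv2.Rodrigues(s["rvec"])[0];t=np.asarray(s["tvec"]).ravel()
    d=np.array([(uv[0]-K[0,2])/K[0,0],(uv[1]-K[1,2])/K[1,1]]);r=np.hypot(*d)
    v=np.array([*(d/r*np.sin(r)),np.cos(r)]);return -R.T@t,R.T@v
def fonz(s,uv,z):
    c,d=fray(s,uv);return c+d*(z-c[2])/d[2]
E
python3 - <<'E'
from h import *
from rig import *
s=snapshot("wrist");e=read_eef_pos();Rt=Ro.from_euler('xyz',read_ee_rot())
Rc=Rt.as_matrix()@np.diag([-1,1,-1.])
print(read_ee_rot())
for nm,uv,z in [("fl",(241,216),.006),("fr",(406,215),.006),("lip l",(307,193),.003),("lip r",(340,193),.003)]:
    w=fonz(s,uv,e[2]-.0082+z); print(nm,w.round(4),"rel tool",(Rc.T@(w-e)*1e3).round(1))
# radio features from here (top z=.0435)
for nm,uv in [("scr",(61,294)),("scr2",(24,166))]: print(nm,fonz(s,uv,.0435).round(4))
im=s["color"][:,:,::-1];cv2.imwrite("pics/w2c.png",cv2.resize(im[170:400,220:430],None,fx=2.6,fy=2.6))
E
```

```text
[-3.14119884e+00 -9.94036529e-04  3.00197154e+00]
fl [0.4909 0.1195 0.115 ] rel tool [-38.4 -31.7  -2.3]
fr [0.4997 0.1857 0.115 ] rel tool [-38.9  35.   -2.2]
lip l [0.4861 0.1473 0.112 ] rel tool [-47.1  -5.   -5.2]
lip r [0.4879 0.1604 0.112 ] rel tool [-47.1   8.3  -5.2]
scr [ 0.5435 -0.0618  0.0435]
scr2 [ 0.4407 -0.0635  0.0435]
```

View pics/w2c.png

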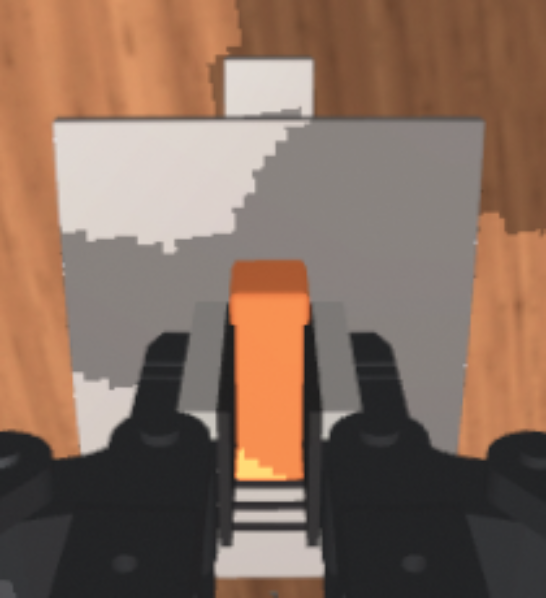

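The cover is held square and centred: front edge at (241–406,215), lip at (323,193). Next I tilt it and carry it over the bay.

```bash
cat >> h.py <<'E'
G=(-.006,0,.0082); TH=np.radians(17)
def tip_now(g=G):
    "lip tip in radio frame, tilt deg, yaw deg rel radio"
    import rig
    e=np.array(rig.read_eef_pos());Rt=Ro.from_euler('xyz',rig.read_ee_rot()).as_matrix()
    Rc=Rt@np.diag([-1,1,-1.]);o,ry=RAD
    p=e+Rc@(np.array([-.054,0,.003])-np.array(g))
    return Ro.from_euler('z',-ry).as_matrix()@(p-o), np.degrees(np.arctan2(Rc[2,0],Rc[0,0])), np.degrees(np.arctan2(Rc[1,0],Rc[0,0])-ry)
E
python3 - <<'E'
from h import *
from rig import *
move_pose(*cov_from_lip((-.038,-.0075,.100),TH,g=G))
print(read_time(),tip_now(),read_wrist_force())
q=cov_from_lip((-.038,-.0075,.062),TH,g=G);move_straight(*q,feed=.1)
hold(.2)
print(read_time(),tip_now(),read_wrist_force())
for n in("wrist","side","scene"):
    s=snapshot(n);cv2.imwrite(f"pics/{n}3.png",s["color"][:,:,::-1])
E
```

```text
7.0583 (array([-0.03749689, -0.00706606,  0.10016579]), np.float64(17.010999700973535), np.float64(0.0030712600986513056)) [-0.3028566   1.20103719 -0.50746424]
7.7917 (array([-0.03739482, -0.00760209,  0.0626868 ]), np.float64(17.066776878166028), np.float64(0.022231100914775134)) [-0.8894628  -0.68462043 -0.04188204]
```

View pics/wrist3.png

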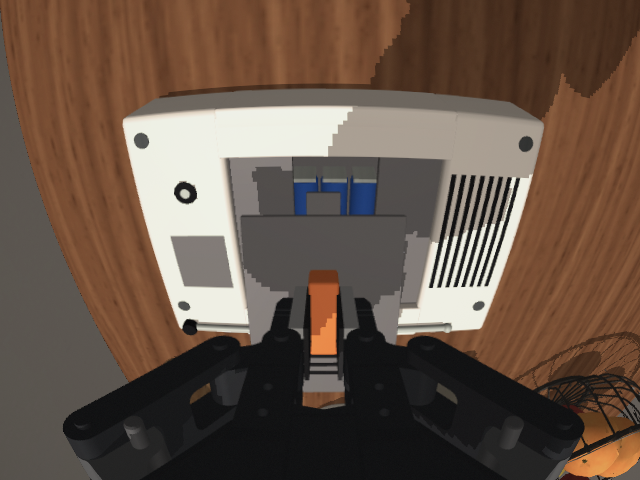

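View pics/scene3.png

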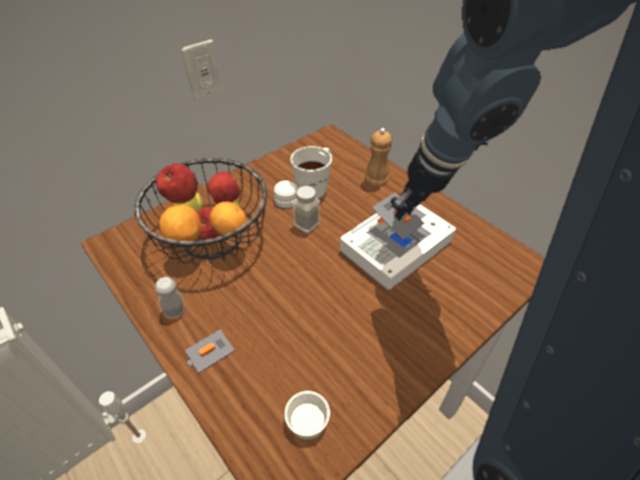

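View pics/side3.png

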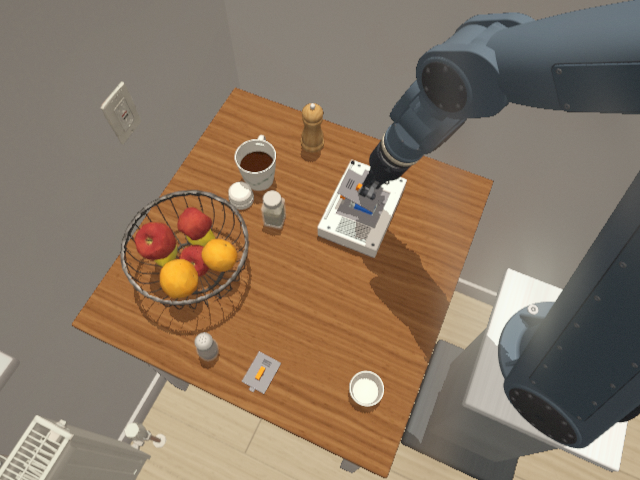

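The wrist view shows the bay's front edge at v≈158 (u 230–447) and the lip tip at (323,192), over the cells and left of centre, as planned. I'll check those offsets, then lower.

```bash
python3 - <<'E'
from h import *
from rig import *
s=snapshot("wrist");o,ry=RAD;Ri=Ro.from_euler('z',-ry).as_matrix()
t=tip_now()[0]
f=lambda uv,z:((Ri@(fonz(s,uv,z)-o))*1e3).round(1)
print("bayL",f((228,158),.0435),"bayR",f((447,159),.0435),"lipL",f((306,192),t[2]),"lipR",f((341,192),t[2]),"tip",t)
# lower with closed-loop offset
des=np.array([-.0405,-.0075,.0373]);off=np.array([-.0005,0,-.0006])
q=cov_from_lip(des+off,TH,g=G);move_straight(*q,feed=.06);hold(.3)
n,th,yw=tip_now();print(read_time(),n.round(5),th,yw,read_wrist_force().round(2))
E
```

```text
bayL [-45.  -48.6  43.5] bayR [-45.2  49.7  43.5] lipL [-37.1 -13.1  62.3] lipR [-37.1   0.9  62.3] tip [-0.03784497 -0.00761066  0.06231794]
8.8667 [-0.04093 -0.00755  0.03676] 17.01016633961335 0.002675526370324465 [ 0.42 -0.77 -0.  ]
```

```bash
cat >> h.py <<'E'
def mf(n=3):
    import rig
    a=[]
    for _ in range(n): a.append(np.array(rig.read_wrist_force())); rig.hold(.02)
    return np.mean(a,0)
def advance(x0,y,z,x1,base,off,lim=2.2,step=.0008,feed=.03,log=True):
    import rig
    x=x0;out=[]
    while x>x1:
        x-=step
        q=cov_from_lip(np.array([x,y,z])+off,TH,g=G);rig.move_straight(*q,feed=feed)
        f=mf(3)-base;n=tip_now()[0]
        out.append((round(n[0]*1e3,2),*f.round(1)))
        if np.linalg.norm(f)>lim: return True,x,out
    return False,x,out
E
python3 - <<'E'
from h import *
from rig import *
off=np.array([-.0002,0,-.0001])
q=cov_from_lip(np.array([-.0435,-.0075,.0373])+off,TH,g=G);move_straight(*q,feed=.04);hold(.2)
base=mf(6);print(read_time(),tip_now()[0].round(5),base)
hit,x,o=advance(-.0435,-.0075,.0373,-.0545,base,off)
print(hit,x,read_time());print(*o,sep="\n")
E
```

```text
9.4167 [-0.04365 -0.0075   0.03721] [ 0.3930632   0.27327367 -0.50014275]
True -0.04750000000000001 10.9167
(np.float64(-44.52), np.float64(-0.9), np.float64(-0.7), np.float64(-0.2))
(np.float64(-45.32), np.float64(-0.4), np.float64(-0.5), np.float64(0.1))
(np.float64(-46.12), np.float64(-0.4), np.float64(-0.1), np.float64(0.3))
(np.float64(-46.7), np.float64(0.2), np.float64(-0.1), np.float64(-0.7))
(np.float64(-47.06), np.float64(3.8), np.float64(0.1), np.float64(-0.3))
```

Contact was purely in x at tip −46.9, so that is a stop face. I'll step along y.

```bash
python3 - <<'E'
from h import *
from rig import *
off=np.array([-.0002,0,-.0001]);z=.0373
found=None
q=cov_from_lip(np.array([-.0455,-.0075,z])+off,TH,g=G);move_straight(*q,feed=.04)
for y in(-.005,-.0025,0,.0025,.005,.0075,.010):
    q=cov_from_lip(np.array([-.0455,y,z])+off,TH,g=G);move_straight(*q,feed=.04);hold(.1)
    base=mf(4)
    hit,x,o=advance(-.0455,y,z,-.050,base,off,lim=2.2,step=.0007)
    print(y,hit,round(x,5),round(float(read_time()),2),[tuple(float(v) for v in k) for k in o[-3:]],tip_now()[0].round(5))
    if not hit or tip_now()[0][0]<-.0485: found=y;break
    q=cov_from_lip(np.array([-.0455,y,z])+off,TH,g=G);move_straight(*q,feed=.04)
print(found)
E
```

```text
-0.005 True -0.0476 12.48 [(-46.44, -0.4, 0.6, -0.2), (-46.82, 1.2, 0.5, 0.0), (-47.12, 4.2, 0.8, -0.4)] [-0.04712 -0.0051   0.03748]
-0.0025 True -0.0476 14.05 [(-46.41, 0.5, 0.4, -0.2), (-46.82, 1.2, 0.3, 0.0), (-47.15, 4.1, 1.0, -0.6)] [-0.04715 -0.00258  0.03748]
0 True -0.0476 15.62 [(-46.42, 0.3, -0.6, 0.0), (-46.87, 1.5, -0.1, -0.1), (-47.26, 4.0, 0.5, 0.1)] [-0.04726 -0.0001   0.03745]
0.0025 True -0.0483 17.48 [(-46.99, -0.1, -0.5, -0.3), (-48.15, -0.6, 1.6, 1.0), (-48.5, -0.3, 2.8, 0.6)] [-0.0485   0.00265  0.03718]
0.0025
```

At y=+2.5 the lip entered, with a +y side push, so the gap's middle lies slightly further +y. I'll recentre and insert.

```bash
python3 - <<'E'
from h import *
from rig import *
off=np.array([-.0002,0,-.0001]);z=.0373;y=.0044
q=cov_from_lip(np.array([-.0475,.003,z])+off,TH,g=G);move_straight(*q,feed=.04)
q=cov_from_lip(np.array([-.0475,y,z])+off,TH,g=G);move_straight(*q,feed=.04);hold(.15)
f=mf(4);print(f,tip_now()[0])
base=np.array([.4,.2,-.5])
hit,x,o=advance(-.0475,y,z,-.0525,f,off,lim=2.5,step=.001)
print(y,hit,round(x,5),round(float(read_time()),2),tip_now());print(*[tuple(float(v) for v in k) for k in o],sep="\n")
s=snapshot("wrist");cv2.imwrite("pics/wrist4.png",s["color"][:,:,::-1])
E
```

```text
[ 0.10901273 -0.29362586 -0.34395993] [-0.04763255  0.00429017  0.03724542]
0.0044 False -0.0525 19.7 (array([-0.05270731,  0.00438533,  0.03721506]), np.float64(17.004388209991692), np.float64(-0.0011691031460585118))
(-48.74, 0.4, 1.2, -0.4)
(-49.74, -0.2, 0.2, -0.2)
(-50.72, -0.4, 0.4, 0.1)
(-51.71, -0.4, -0.2, 0.3)
(-52.71, 0.2, -0.1, -0.2)
```

View pics/wrist4.png

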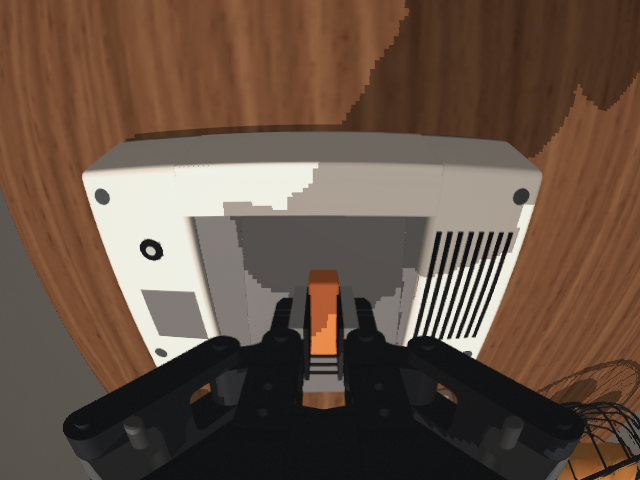

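The lip is hooked under the bridge with no forces; the plate's front edge is about at v≈217. Now I pivot down to about 6°.

```bash
python3 - <<'E'
from h import *
from rig import *
off=np.array([-.0001,0,-.0000]);y=.0044
a=np.array([-.0526,y,.0373,17]);b=np.array([-.0540,y,.0386,6])
base=mf(3)
for k in range(1,7):
    c=a+(b-a)*k/6
    q=cov_from_lip(c[:3]+off,np.radians(c[3]),g=G);move_straight(*q,feed=.04)
    f=mf(3)-base;n,th,_=tip_now();print(round(float(read_time()),2),n.round(5),round(th,2),f.round(2))
    if np.linalg.norm(f)>4: print("stop");break
s=snapshot("wrist");cv2.imwrite("pics/wrist5.png",s["color"][:,:,::-1])
E
```

```text
20.1 [-0.05297  0.00452  0.03734] 15.18 [-0.17  0.5  -0.6 ]
20.4 [-0.05362  0.00463  0.03741] 13.34 [ 0.37  0.37 -0.22]
20.7 [-0.05395  0.00463  0.03759] 11.5 [-0.24  0.59 -0.  ]
21.0 [-0.0542   0.00465  0.03782] 9.67 [-0.2   0.44 -0.32]
21.3 [-0.05443  0.00462  0.03805] 7.83 [-0.24  0.6   0.11]
21.6 [-0.0546   0.00459  0.03832] 6.01 [-0.01  0.5   0.23]
```

View pics/wrist5.png

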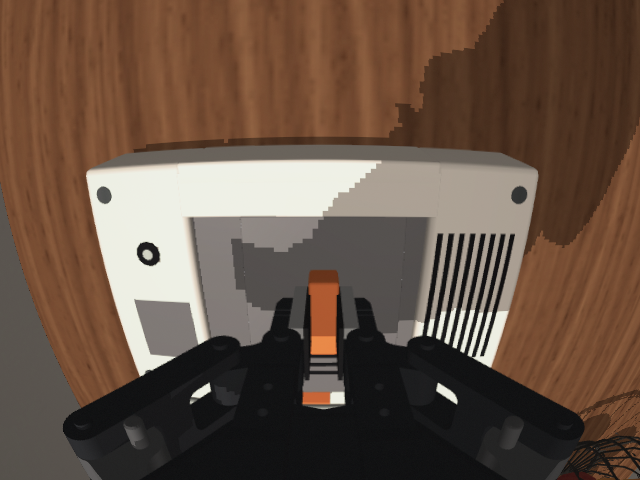

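The cover is hooked and free of load, and the catch shows orange at (317,397) just behind the rear edge. I'll keep lowering until it touches the ramp gently, then release.

```bash
python3 - <<'E'
from h import *
from rig import *
y=.0045
a=np.array([-.0542,y,.0386,6]);b=np.array([-.0546,y,.0388,3])
base=mf(3)
for k in range(1,7):
    c=a+(b-a)*k/6
    q=cov_from_lip(c[:3],np.radians(c[3]),g=G);move_straight(*q,feed=.03)
    f=mf(3)-base;n,th,_=tip_now();print(round(float(read_time()),2),n.round(5),round(th,2),f.round(2))
    if np.linalg.norm(f)>2.5: print("stop");break
grip(.04)
hold(.2)
s=snapshot("wrist");cv2.imwrite("pics/wrist6.png",s["color"][:,:,::-1])
e=np.array(read_eef_pos());Rt=Ro.from_euler('xyz',read_ee_rot()).as_matrix()
move_straight(list(e-Rt[:,2]*.07),feed=.12)
hold(.2)
for m in("wrist","side","scene"):
    s=snapshot(m);cv2.imwrite(f"pics/{m}7.png",s["color"][:,:,::-1])
print(read_time(),read_eef_pos())
im=cv2.imread("pics/scene7.png");cv2.imwrite("pics/s7c.png",cv2.resize(im[190:290,330:460],None,fx=5.5,fy=5.5,interpolation=cv2.INTER_CUBIC))
E
```

```text
22.0 [-0.05432  0.00453  0.03861] 5.5 [-0.03  0.88  0.47]
22.3 [-0.05424  0.00452  0.03863] 5.0 [-0.11  0.52  0.48]
22.6 [-0.05452  0.00451  0.0386 ] 4.48 [-0.94  0.1   0.95]
22.9 [-0.05466  0.00455  0.03873] 3.98 [-2.63  0.49  2.53]
stop
24.625 [ 0.48377755 -0.14811335  0.11671809]
```

View pics/wrist7.png

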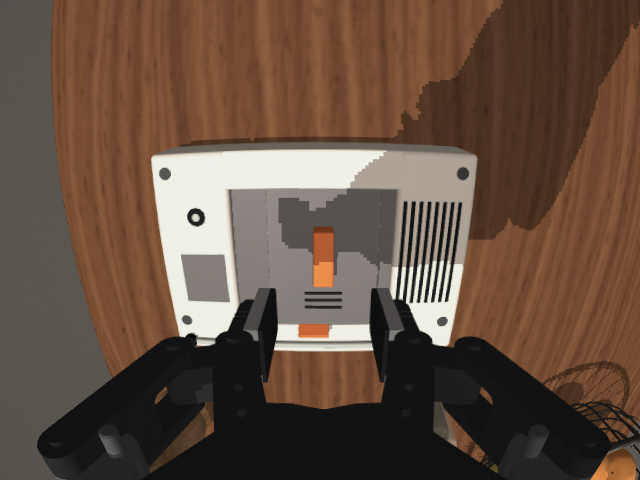

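View pics/s7c.png

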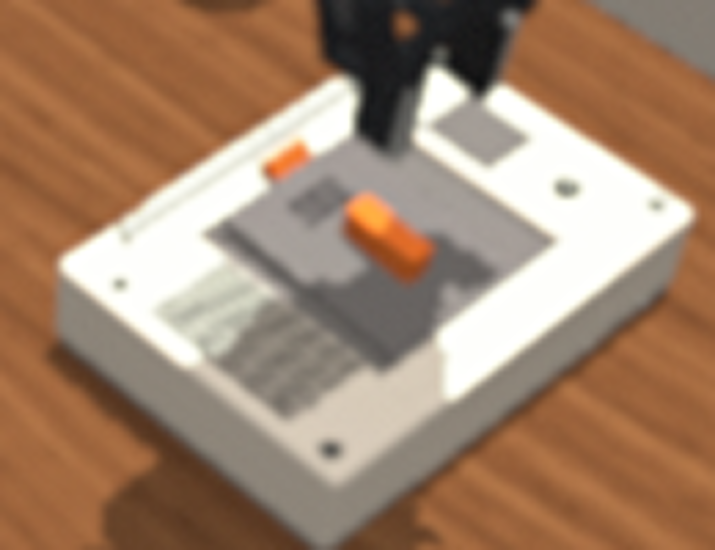

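The cover rests tilted against the catch with the lip hooked; the thumb mark is at (322,299) in the wrist view. I'll press there with the fingers closed.

```bash
python3 - <<'E'
from h import *
from rig import *
o,ry=RAD;Rr=Ro.from_euler('z',ry).as_matrix();R0=rpy(Rr@np.diag([-1,1,-1.]))
P=lambda z:list(o+Rr@np.array([.0258,.0045,z]))
e=np.array(read_eef_pos())
move_pose(P(.1),R0); grip(0.0); move_straight(P(.056),feed=.1);hold(.2)
base=mf(4);print(read_time(),read_eef_pos(),read_gripper_width(),base)
z=.056;peak=0
while z>.0405:
    z-=.0006
    move_straight(P(z),feed=.03);f=mf(2)-base;zz=read_eef_pos()[2]
    peak=max(peak,f[2])
    print(round(z*1e3,1),round(zz*1e3,2),f.round(1))
    if f[2]>16: print("limit");break
    if peak>4 and zz<.0435 and f[2]>3 and f[2]<peak-1: break
print(read_time())
E
```

```text
26.2417 [ 0.52191449 -0.14771209  0.0565528 ] 0.0002442937783076515 [0.40660099 0.1647451  0.11875576]
55.4 55.45 [-0.6 -0.1  0.1]
54.8 54.74 [-0.9  0.1  0.4]
54.2 54.14 [-0.   0.7 -0. ]
53.6 53.59 [-0.5 -0.9 -0.2]
53.0 52.98 [-1.1 -0.8 -0.5]
52.4 52.39 [-0.3 -0.1  0.4]
51.8 51.78 [-0.4 -0.3 -0.7]
51.2 51.19 [-0.6  0.3 -0.2]
50.6 50.59 [-0.4 -0.4 -0.3]
50.0 49.96 [-0.5 -0.5  0.2]
49.4 49.37 [ 0.1 -0.6 -0.3]
48.8 48.77 [ 0.2 -0.2 -0.4]
48.2 48.18 [-0.2 -0.8  0.1]
47.6 47.72 [-0.4  0.   2.2]
47.0 47.27 [-2.  -0.6  4.5]
46.4 46.85 [-1.8  0.2  7.2]
45.8 46.37 [-2.3 -0.2  8.2]
45.2 45.02 [-0.1 -0.   0.5]
44.6 44.42 [-0.9  0.7  0.1]
44.0 43.96 [-0.3  0.7 -0.4]
43.4 43.35 [-0.6 -0.4 -0. ]
42.8 42.76 [-0.6 -0.7 -0.3]
42.2 42.17 [ 0.3  0.  -0.3]
41.6 42.08 [-1.9  0.2  6. ]
33.0417
```

It snapped at about 8 N, and the plate then met the ledge at z=42.1 mm, its home height. I'll retract and check.

```bash
python3 - <<'E'
from h import *
from rig import *
e=np.array(read_eef_pos());move_straight([e[0],e[1],.13],feed=.12)
move_pose([e[0]-.09,e[1]+.0,.19],read_ee_rot()) 
hold(.2)
s=snapshot("wrist");cv2.imwrite("pics/w8.png",s["color"][:,:,::-1])
move_joints([1.135, 0.238, -0.013, 1.319, 0, 1.571])
for m in("side","scene"):
    s=snapshot(m);cv2.imwrite(f"pics/{m}8.png",s["color"][:,:,::-1])
a=cv2.imread("pics/side8.png")[155:260,310:420];b=cv2.imread("pics/scene8.png")[190:290,330:460]
cv2.imwrite("pics/c8.png",np.hstack([cv2.resize(a,(396,378),interpolation=2),cv2.resize(b,(400,378),interpolation=2)]))
print(read_time(),read_wrist_force())
E
```

```text
37.1333 [ 0.99186515  0.18277149 -0.29882899]
```

View pics/w8.png

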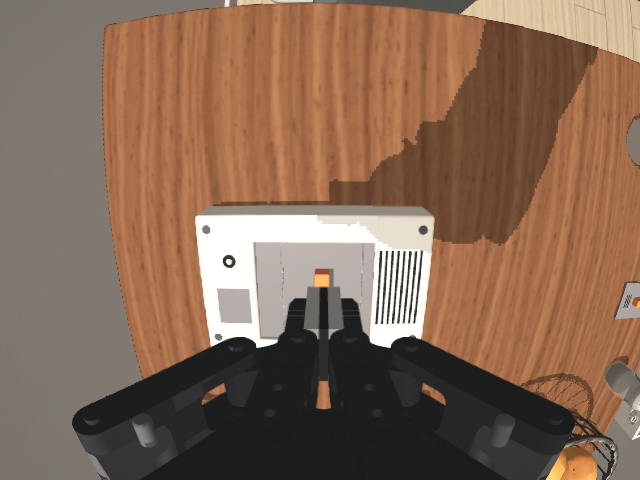

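View pics/c8.png

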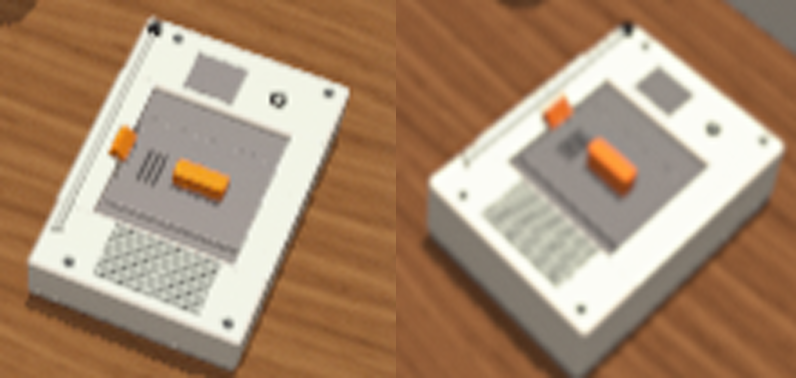

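View pics/side8.png

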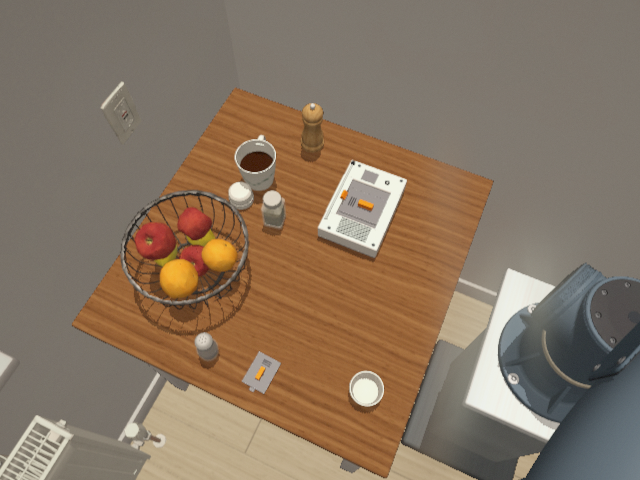

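The cover looks flat in the bay with the catch over its rear edge, and the other things look unmoved. One numeric check of the catch, radio and bystanders against the first pictures.

```bash
python3 - <<'E'
import cv2,numpy as np
for n,(x,y,w,h) in dict(side=(335,185,15,20),scene=(375,210,18,16)).items():
    A=cv2.imread(f"pics/{n}0.png");B=cv2.imread(f"pics/{n}8.png")
    for I in(A,B):
        c=cv2.cvtColor(I[y:y+h,x:x+w],cv2.COLOR_BGR2HSV);m=(c[...,1]>180)&(c[...,0]<20)&(c[...,2]>150);v,u=np.nonzero(m);print(n,"catch",u.mean()+x,v.mean()+y,m.sum())
    d=cv2.absdiff(A,B).max(2)>40
    k,_,st,_=cv2.connectedComponentsWithStats(d.astype(np.uint8));print([s.tolist() for s in st[1:] if s[4]>4])
E
```

```text
side catch 343.5 194.33333333333334 36
side catch 343.78125 194.3125 32
[[347, 191, 38, 24, 410], [340, 194, 2, 4, 5], [339, 201, 3, 6, 6], [343, 201, 3, 3, 7], [348, 200, 5, 5, 12], [263, 292, 53, 49, 1378], [549, 430, 7, 10, 12], [519, 478, 6, 2, 6]]
scene catch 381.88 219.56 25
scene catch 382.04 219.56 25
[[389, 219, 31, 30, 401], [385, 229, 5, 3, 11], [243, 285, 55, 51, 1528], [0, 402, 7, 8, 8], [37, 475, 3, 3, 6]]
```

```bash
python3 -c "
from rig import *
print(job_done(),read_time())"
```

```text
the job is handed in; nothing more can be done
the job is handed in; nothing more can be done
```

The battery cover is back on the radio, flat and latched, and I handed the job in at about 37 s of the 67 s allowed.

- **Feeling for the gap:** I gripped the full-size cover by its rib, tilted it 17°, and felt along under the bridge. Four probes touched a stop, at no more than about 4 N. The fifth, at y +2.5 mm, slipped in with a light sideways push, so I recentred at about +4.4 mm. The lip then went in freely.
- **Closing:** I pivoted the cover down onto the catch's ramp, let go, and pressed the thumb mark with the fingers shut. It gave way at about 8 N, and at about 6 N the plate stopped at 42.1 mm, against an expected 42 mm shut height.
- **Last checks:** In both fixed cameras the catch is within 0.3 pixel of its rest position. Comparing first and last pictures shows changes only where the cover was and where it now lies, plus specks at the picture edges, so the radio and the other things did not visibly move.
- **Disagreement:** The lip met the stops about 1.2 mm before my camera estimate of the radio predicted. I allowed for that in the later moves.

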